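Slide a loaded tray across the gap between two bench risers

TASK

Slide the metal tray, with the wooden block of mounted stones in it, from the left grey riser across the gap to the right one. Leave it centred and square on the right riser with the block still standing in it; keep the tray flat and sliding all the way, neither lifted nor dipping into the gap.

Things in the scene. Friction and masses are not known exactly. Their poses are not given: they have to be found in the camera images.
- tray_mid (a point): Shallow open tray of bare sheet metal, 130 mm long (its x) by 92 mm wide (y) by 18 mm high, walls and floor 4 mm thick, about 0.3 kg, loose on the left riser, its x pointing to the right riser within 4 degrees. The point is its centre, 9 mm above its underside; z up. Pushed at its end wall away from the right riser, best at two points 50 mm apart, it slides straight; it is long enough to bridge the gap by itself.
- left_stand_top (a point): The riser on the robot's left, fixed to the desk: grey plate 150 mm (x) by 130 mm (y) on two metal legs, top 45 mm above the desk. The point is the middle of its top face; its x axis points to the right riser. The tray starts on it.
- right_stand_top (a point): Right riser, fixed to the desk, same size, height and direction of axes as the left one, in line with it beyond an open gap of 35 to 45 mm. The point is the middle of its top face, where the middle of the tray's underside shall come to lie.
- block_mid (a point): Drilled beech block, 30 mm (x) by 90 mm (y) by 22 mm high, with a few mounted grinding stones standing up in it to 50 mm above its underside, about 0.09 kg; it stands loose in the tray, its length along the tray's. The point is the middle of the wooden block, 11 mm above its underside; z up.

How it is judged:
At the end, for the whole second after the job is handed in: The tray lies flat and at rest on the right riser, its middle within 16 mm of the riser's middle lengthwise and 20 mm sideways, its length within 0.2 rad (11 degrees) of the riser's x axis, and the block stands upright on the tray's floor (x of tray_mid in the frame of right_stand_top between -0.016 and 0.016 m and y of tray_mid in the frame of right_stand_top between -0.02 and 0.02 m and z of tray_mid in the frame of right_stand_top between 0.005 and 0.013 m and angle between the x axis of tray_mid and the x axis of right_stand_top, either way round below 0.2 rad and angle between tray_mid's own z axis and vertical below 0.06 rad and angle between block_mid's own z axis and vertical below 0.1 rad and horizontal distance between block_mid and tray_mid below 0.035 m and z of block_mid in the frame of tray_mid below 0.014 m and linear speed of tray below 0.02 m/s); the robot touches nothing.
It fails at once if the tray tips by more than 0.12 rad (7 degrees) (angle between tray_mid's own z axis and vertical above 0.12 rad).
It fails at once if the tray is lifted more than 15 mm off the risers (height (world z) of tray_mid above 0.069 m).
It fails at once if the tray sags more than 8 mm below the risers' level (height (world z) of tray_mid below 0.046 m).
It also fails if it takes over 42 s, if anything falls off the work surface, if the arm or the gripper's body presses on something with over 40 N, if the wrist force passes 120 N, or if a joint passes its speed limit or range.

ROBOT

A 7-joint arm with a two-finger parallel gripper is mounted at the origin on a cart in front of the work surface, level with it; the furniture and walls round the work are solid. World frame = base frame: x ahead of the robot, y to its left, z up, the work surface at z = 0. Lengths are in m, angles in rad, forces in N, time in s.
With the tool pointing down it reaches from about 0.35 to 0.9 m from the base axis. Payload 7.2 kg.
Tool frame: the origin (TCP) lies midway between the tips of the shut fingers; the grasp point (between the pads) lies 19 mm behind it (env.tcp_to_grasp is the distance from the TCP to the grasp point, in m); y points along the fingers, z is the direction in which the jaws open and shut, and the axes are right-handed (so a half turn about y gives the same grasp; the last joint's range is limited). The gripper opens to 85 mm and grips with 20 to 120 N. Pads are 22 mm wide; open, the fingers measure 114 mm over their backs; the gripper's body (76 mm by 85 mm) begins 54 mm behind the grasp point. The pads swing forward as they close: fully open they stand 13 mm farther back than shut.
Start: joints at [1.237, 0.411, -0.013, 1.596, 0.006, 1.134, -0.082], TCP at [0.164, -0.603, 0.231] pointing down, gripper open.
Joint ranges: [-2.95, 2.95], [-0.29, 1.99], [-1.47, 1.44], [0.14, 2.54], [-1.03, 4.17], [0.13, 1.85], [-2.86, 2.86]. Speed limits (rad/s): [2.39, 2.39, 3.01, 3.01, 3.14, 3.14, 3.14].

INTERFACE

Orientations are given as a unit quaternion [x, y, z, w].
In Python, from workcell import env gives the robot as it stands.
- The arm moves only by the tool drive_tool, never from a script. Its argument "targets" is a list of rows, each a list of 7 numbers: the shift along the tool's x, y, z in m, then the turn, a rotation vector about the tool's x, y, z in rad, then the opening, from -1 (shut) to 1 (fully open), so that 0 is half open. In form: [[dx, dy, dz, ax, ay, az, gripper], ...]. A call has 1 to 5 rows; each row shifts and turns the pose as measured when the row begins, along the tool's axes as they then stand; what a row does not reach is not made up. A row lasts 1/8 s, in which the tool goes at most 62.5 mm and 10.7 degrees, less where a joint would pass 70% of its speed; a pose out of reach is approached as far as the arm can. A call is refused whole if a number of a shift passes 0.0625 or a number of a turn 0.188, either way. A call with a gripper value outside its range is refused whole. The fingers move at their own pace and stop on an object; "grip_force" is the grip in N (left out, the last holds). Time passes only in rows, so rows that do not move let the fingers close. It gives the time, the measured TCP pose, the force and the opening at its end, in the units of the state.
- env.get_obs(): the state, without advancing time (a new reading comes with each control period).
- env.grab_frame(name): name is "side" or "top"; returns a dict with "pixels" (384x512x3 uint8, red, green, blue), "K" (3x3 intrinsics, pixels), "R" (3x3) and "t" (3): a world point X has camera coordinates R X + t. Camera axes: x right, y down, z forward; pixel columns grow to the right and rows downward; lengths in m; the calibration is good to about 2 mm. A picture is of the moment at which its call begins. There is no depth.
- env.sign_off(): hands the job in, once; it reports no verdict.
The state is a dict: "time_s": time; "joint_positions": joint angles; "dq": joint speeds; "effort": joint torques, N m; "eef_pos": TCP position; "ee_rot": TCP orientation; "wrist_force": force on the tool from outside, world axes, zero at the start; "torque": the same for the moment, N m; "gripper_width": opening from 0.0 (shut) to 1.0 (fully open).
Only numpy, scipy, OpenCV 4.12 (cv2) and the standard library are available. Lean on these libraries where they do the work, as an engineer would, in place of code of your own. Each camera call takes 0.05 s, during which the arm holds its last target.

## Working session

There is one attempt and no reset: what is moved stays moved. The work goes in short steps, Python scripts to look and compute and a tool call to move; the robot and the scene stay as the last step left them, time stands still between calls to the robot, and variables do not carry over. Pictures are saved under pics/ and viewed, and the job is handed in when it is done.

Besides the shell and the picture viewer there is one more tool, called after "Request:" as name(argument=value, ...) on one line, values as JSON. drive_tool: Moves the arm, as the interface text tells. Its arguments: {"type":"object","properties":{"targets":{"type":"array"},"grip_force":{"type":"number"}},"required":["targets"]}

```bash
mkdir -p pics; cat > h.py <<'E'
import numpy as np,cv2
from workcell import env
from scipy.spatial.transform import Rotation as Ro
def snap(n,f):
    d=env.grab_frame(n); cv2.imwrite(f,d["pixels"][:,:,::-1]); return d
def ray(d,u,v,z):
    K,R,t=[np.array(d[k]) for k in("K","R","t")]
    c=-R.T@t; r=R.T@np.linalg.inv(K)@np.array([u,v,1.]); return c+r*(z-c[2])/r[2]
def proj(d,X):
    p=np.array(d["K"])@(np.array(d["R"])@np.array(X)+np.array(d["t"])); return p[:2]/p[2]
E
python3 - <<'E'
from h import *
import pickle
D={}
for n in("side","top"):
    d=snap(n,f"pics/{n}0.png"); D[n]=d; print(n,np.round(d["K"],1).tolist(),np.round(-np.array(d["R"]).T@d["t"],3))
pickle.dump(D,open("f0.pkl","wb"))
o=env.get_obs()
for k in o: print(k,np.round(o[k],3))
print(Ro.from_quat(o["ee_rot"]).as_matrix().round(3))
E
```

```text
side [[388.7, 0.0, 253.9], [0.0, 388.7, 189.3], [0.0, 0.0, 1.0]] [ 0.131 -0.368  0.578]
top [[458.3, 0.0, 255.5], [0.0, 458.3, 189.4], [0.0, 0.0, 1.0]] [0.348 0.202 0.905]
time_s 0.1
joint_positions [ 1.237  0.412 -0.013  1.597  0.006  1.134 -0.082]
dq [ 0.001 -0.003  0.001 -0.003  0.     0.    -0.001]
effort [ 3.0000e-03 -6.0184e+01  6.8400e-01 -3.0009e+01  1.4000e-02  6.0000e-03
 -0.0000e+00]
eef_pos [ 0.164 -0.603  0.231]
ee_rot [-0.094  0.701 -0.7    0.094]
wrist_force [-0.045 -0.543 -0.985]
torque [0.011 0.024 0.017]
gripper_width 0.996
[[-0.965 -0.     0.263]
 [-0.263  0.001 -0.965]
 [ 0.    -1.    -0.001]]
```

View pics/side0.png

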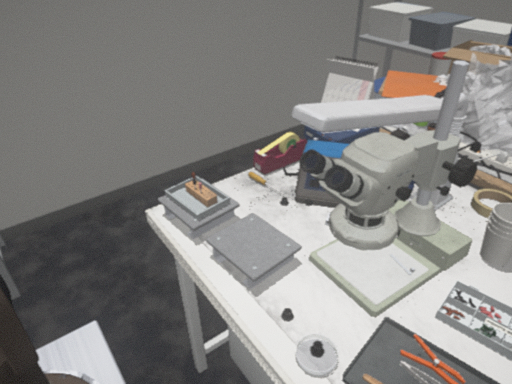

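View pics/top0.png

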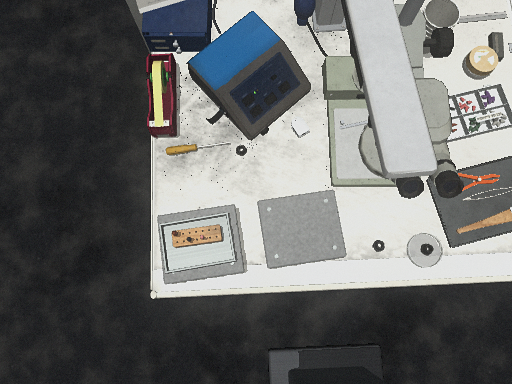

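```bash
python3 - <<'E'
from h import *
import pickle
D=pickle.load(open("f0.pkl","rb"))
im=D["top"]["pixels"][180:310,130:370,::-1]
cv2.imwrite("pics/z.png",cv2.resize(im,None,fx=3.3,fy=3.3,interpolation=cv2.INTER_CUBIC))
im=D["side"]["pixels"][165:295,140:310,::-1]
cv2.imwrite("pics/zs.png",cv2.resize(im,None,fx=4,fy=4,interpolation=cv2.INTER_CUBIC))
for u,v in [(258,199),(337,190),(345,256),(267,268),(159,214),(237,205),(246,271),(165,283)]: print(u,v,ray(D["top"],u,v,.045).round(3))
E
```

```text
258 199 [0.523 0.193 0.045]
337 190 [0.533 0.04  0.045]
345 256 [0.407 0.036 0.045]
267 268 [0.392 0.182 0.045]
159 214 [0.503 0.382 0.045]
237 205 [0.513 0.233 0.045]
246 271 [0.388 0.221 0.045]
165 283 [0.373 0.371 0.045]
```

View pics/z.png

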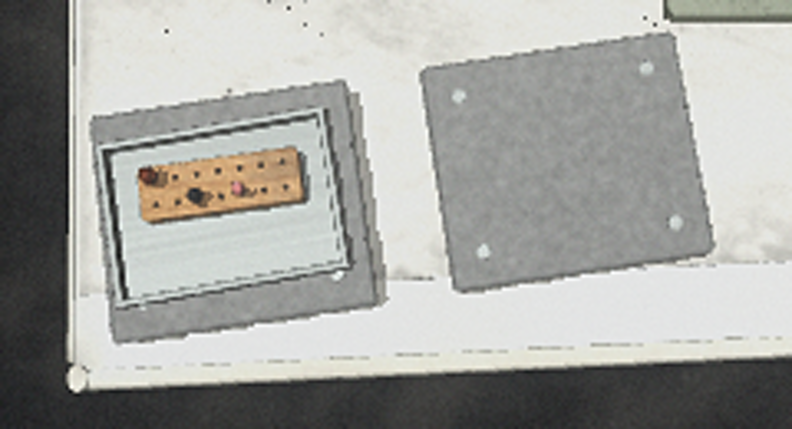

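View pics/zs.png

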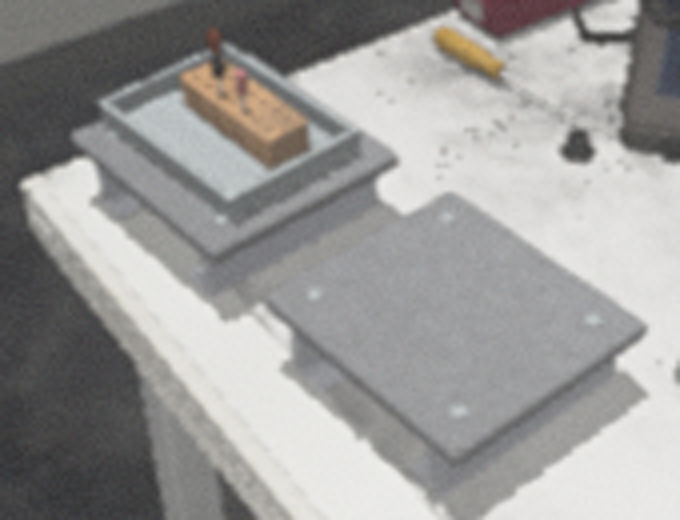

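```bash
cat >> h.py <<'E'
def fit(d,C,z):
    P=np.array([ray(d,u,v,z)[:2] for u,v in C]); c=P.mean(0)
    ex=(P[1]-P[0])+(P[2]-P[3]); ang=np.arctan2(ex[1],ex[0])
    L=[np.linalg.norm(P[i]-P[(i+1)%4]) for i in range(4)]
    return c,ang,L
E
python3 - <<'E'
from h import *
import pickle
D=pickle.load(open("f0.pkl","rb"))
Z=lambda L,s,o:[(a/s+o[0]-.35,b/s+o[1]-.35) for a,b in L]
t=lambda L:Z(L,3.3,(130,180)); s=lambda L:Z(L,4,(140,165))
R=t([(421,70),(673,33),(714,253),(456,292)]); Lr=t([(91,117),(345,80),(377,304),(114,342)])
T=t([(100,148),(326,109),(353,267),(120,307)])
for n,c,z in(("R",R,.045),("L",Lr,.045),("T",T,.063)):
    c,a,l=fit(D["top"],c,z); print("top",n,c.round(4),np.degrees(a).round(1),np.round(l,3))
    if n=="R":c0,a0=c,a
    e=np.array([np.cos(a0),np.sin(a0)]);print("  in R frame",(c-c0)@e,(c-c0)@np.array([-e[1],e[0]]))
# order: left-far, right-far, right-near, left-near
R=s([(450,193),(646,328),(455,460),(268,303)]); Lr=s([(220,45),(397,160),(215,254),(73,133)])
T=s([(222,42),(362,135),(231,209),(97,105)])
for n,c,z in(("R",R,.045),("T",T,.063)):
    c,a,l=fit(D["side"],c,z); print("side",n,c.round(4),np.degrees(a).round(1),np.round(l,3))
o=env.get_obs();print(o["time_s"])
E
```

```text
top R [0.4628 0.1139] -84.2 [0.148 0.129 0.147 0.129]
  in R frame 0.0 0.0
top L [0.4441 0.3055] -84.4 [0.148 0.129 0.148 0.128]
  in R frame -0.1924987987581917 0.0006030900730261233
top T [0.4434 0.3071] -82.9 [0.129 0.09  0.13  0.089]
  in R frame -0.194211538984384 0.00010129634664297152
side R [0.4611 0.1114] -84.2 [0.147 0.127 0.143 0.128]
side T [0.4414 0.3069] -83.4 [0.136 0.093 0.134 0.093]
0.1
```

```bash
python3 - <<'E'
from h import *
import pickle
D=pickle.load(open("f0.pkl","rb"))
a=cv2.resize(D["top"]["pixels"][100:230,310:470,::-1],None,fx=4,fy=4,interpolation=cv2.INTER_CUBIC)
b=cv2.resize(D["side"]["pixels"][50:250,280:480,::-1],None,fx=3,fy=3,interpolation=cv2.INTER_CUBIC)
cv2.imwrite("pics/ma.png",a);cv2.imwrite("pics/mb.png",b)
E
```

```text
(no output)
```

View pics/ma.png

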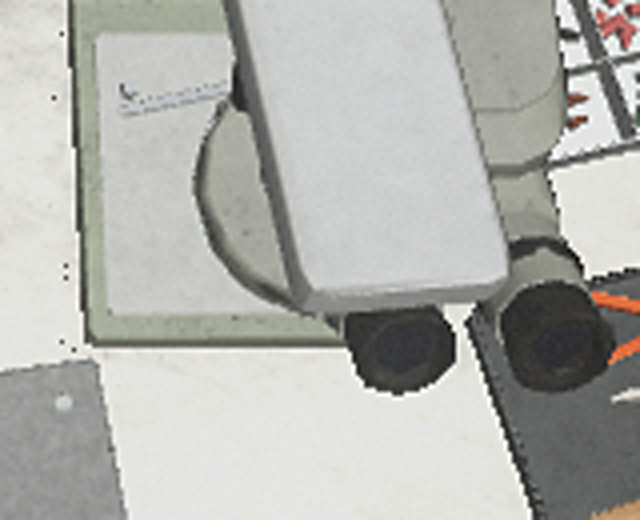

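View pics/mb.png

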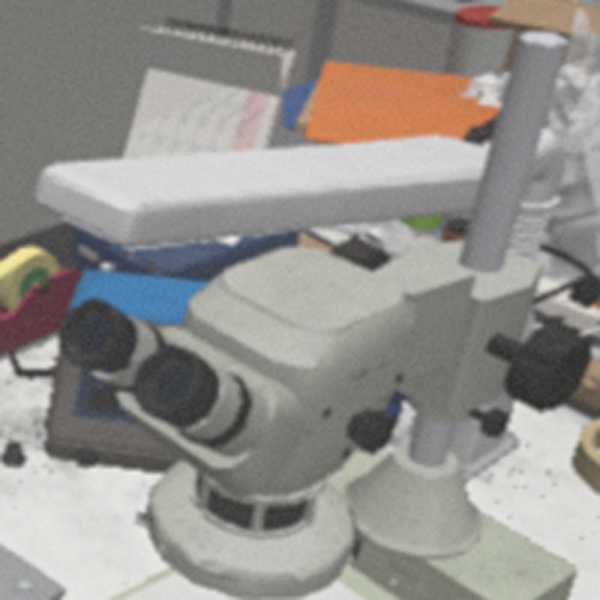

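```bash
python3 - <<'E'
from h import *
import pickle
D=pickle.load(open("f0.pkl","rb"))
P=[np.array(D[n]["K"])@np.c_[D[n]["R"],D[n]["t"]] for n in("top","side")]
for n,a,b in(("boomL",(387,175),(294,112)),("boomR",(435,171),(324,125)),("eyeL",(410,186),(313,162)),("eyeR",(449,185),(339,178)),("posttop",(417,2),(461,62))):
    X=cv2.triangulatePoints(*P,np.float64(a),np.float64(b))[:,0]; X=X[:3]/X[3]; print(n,X.round(3),proj(D["top"],X)-a,proj(D["side"],X)-b)
E
```

```text
boomL [0.485 0.032 0.347] [ 0.21664705 -0.40789067] [-0.51999946  0.18525129]
boomR [ 0.487 -0.028  0.348] [ 0.17590733 -0.30973723] [-0.42655389  0.16737259]
eyeL [ 0.483 -0.016  0.286] [ 0.21422319 -0.40195484] [-0.56447827  0.2018729 ]
eyeR [ 0.481 -0.07   0.287] [ 0.14203752 -0.25368885] [-0.3819778  0.1470933]
posttop [ 0.728 -0.043  0.376] [ 12.84704269 -14.47128274] [-18.77210302   9.66865236]
```

Request:
drive_tool(targets=[[-0.034,-0.03,-0.043,0,0,0,0],[-0.034,-0.03,-0.043,0,0,0,0],[-0.034,-0.03,-0.043,0,0,0,0],[-0.034,-0.02,-0.043,0,0,0,0],[-0.034,-0.01,-0.043,0,0,0,0]])

```text
time_s: 0.72
eef_pos: [0.2719, -0.3465, 0.3497]
ee_rot: [-0.093, 0.704, -0.698, 0.09]
wrist_force: [0.9, -0.8, -0.1]
gripper_width: 0.497
```

Request:
drive_tool(targets=[[-0.026,0,-0.044,0,0,0,0],[-0.026,0,-0.044,0,0,0,0],[-0.026,0,-0.044,0,0,0,0],[-0.026,0,-0.044,0,0,0,0],[-0.022,0,-0.044,0,0,0,0]])

```text
time_s: 1.35
eef_pos: [0.3384, -0.0923, 0.3516]
ee_rot: [-0.093, 0.703, -0.699, 0.091]
wrist_force: [0.7, -0.7, -0.6]
gripper_width: 0.498
```

Request:
drive_tool(targets=[[-0.013,0,-0.047,0,0,0,0],[-0.013,0,-0.047,0,0,0,0],[-0.013,0,-0.047,0,0,0,0],[-0.013,0,-0.047,0,0,0,0],[-0.013,0,-0.047,0,0,0,0]])

```text
time_s: 1.98
eef_pos: [0.3386, 0.1598, 0.3522]
ee_rot: [-0.093, 0.702, -0.7, 0.092]
wrist_force: [1.4, -0.5, -0.7]
gripper_width: 0.5
```

Request:
drive_tool(targets=[[0,0,0,0,-0.18,0,0],[0,0,0,0,-0.18,0,0],[0,0,0,0,-0.18,0,0],[0,0,0,0,-0.18,0,0],[0,0,0,0,-0.18,0,0]])

```text
time_s: 2.6
eef_pos: [0.3365, 0.1637, 0.3514]
ee_rot: [-0.398, 0.586, -0.583, 0.397]
wrist_force: [-0.1, 0.5, 0.4]
gripper_width: 0.496
```

Request:
drive_tool(targets=[[0,0,0,0,-0.17,0,0],[0,0,0,0,-0.17,0,0],[0,0,0,0,-0.167,0,0],[0,0,0,0,0,0,0]])

```text
time_s: 3.1
eef_pos: [0.3354, 0.1633, 0.3505]
ee_rot: [0.536, -0.464, 0.46, -0.535]
wrist_force: [0.3, 0.4, -0.3]
gripper_width: 0.502
```

```bash
cat > g.py <<'E'
from h import *
import sys
c0=np.array([.462,.1127,.045]);a0=np.radians(-84.2)
RR=Ro.from_euler('z',a0).as_matrix()
o=env.get_obs();T=Ro.from_quat(o["ee_rot"]).as_matrix();p=np.array(o["eef_pos"])
print("t",o["time_s"],"p",p.round(4),"in R frame",(RR.T@(p-c0)).round(4),"F",np.round(o["wrist_force"],1),"q7",round(o["joint_positions"][6],2))
Tg=RR@np.array([[1,0,0],[0,0,1.],[0,-1,0]]) # tool x=push, y=down, z=+R y
print("rot needed (tool axes)",Ro.from_matrix(T.T@Tg).as_rotvec().round(3))
if len(sys.argv)>1:
    g=np.array([float(x) for x in sys.argv[1:4]]); print("shift tool axes to goal",(T.T@(c0+RR@g-p)).round(4))
E
python3 g.py -0.31 0 0.15
```

```text
t 3.1 p [0.3354 0.1633 0.3505] in R frame [-0.0632 -0.1208  0.3055] F [ 0.3  0.4 -0.3] q7 -0.29
rot needed (tool axes) [ 0.005  0.046 -0.002]
shift tool axes to goal [-0.2406  0.1554  0.1329]
```

Request:
drive_tool(targets=[[-0.048,0,0.026,0,0.046,0,0],[-0.048,0,0.026,0,0,0,0],[-0.048,0,0.026,0,0,0,0],[-0.048,0,0.026,0,0,0,0],[-0.048,0,0.026,0,0,0,0]])

```text
time_s: 3.72
eef_pos: [0.4473, 0.4163, 0.3495]
ee_rot: [0.516, -0.484, 0.484, -0.515]
wrist_force: [0.7, 0.3, 0.5]
gripper_width: 0.498
```

Request:
drive_tool(targets=[[0,0.035,0,0,0,0,0],[0,0.035,0,0,0,0,0],[0,0.035,0,0,0,0,0],[0,0.03,0,0,0,0,0],[0,0.02,0,0,0,0,0]])

```text
time_s: 4.35
eef_pos: [0.4463, 0.4219, 0.1877]
ee_rot: [0.512, -0.491, 0.486, -0.51]
wrist_force: [-0.3, -0.3, 0.1]
gripper_width: 0.498
```

```bash
python3 g.py -0.31 0 0.015; python3 - <<'E'
from h import *
d=snap("top","pics/t1.png");b=snap("side","pics/s1.png")
a=cv2.resize(d["pixels"][180:310,100:370,::-1],None,fx=2.9,fy=2.9,interpolation=cv2.INTER_CUBIC)
cv2.imwrite("pics/t1z.png",a)
cv2.imwrite("pics/s1z.png",cv2.resize(b["pixels"][120:300,110:310,::-1],None,fx=3,fy=3,interpolation=cv2.INTER_CUBIC))
E
```

```text
t 4.35 p [0.4463 0.4219 0.1877] in R frame [-0.3092  0.0157  0.1427] F [-0.3 -0.3  0.1] q7 -1.19
rot needed (tool axes) [ 0.007 -0.056 -0.002]
shift tool axes to goal [ 0.0004  0.1278 -0.0148]
```

View pics/t1z.png

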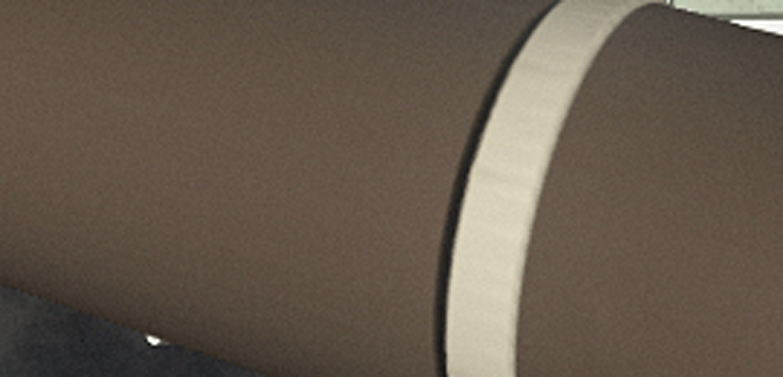

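View pics/s1z.png

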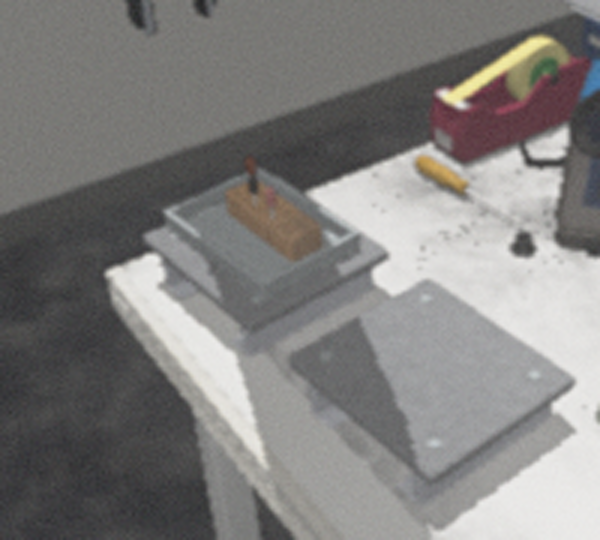

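Request:
drive_tool(targets=[[0,0.03,-0.008,0,-0.056,0,0],[0,0.03,-0.007,0,0,0,0],[0,0.03,0,0,0,0,0],[0,0.025,0,0,0,0,0],[0,0.01,0,0,0,0,0]])

```text
time_s: 5.08
eef_pos: [0.434, 0.4245, 0.0665]
ee_rot: [-0.521, 0.478, -0.474, 0.525]
wrist_force: [-1.1, 0.4, 0.6]
gripper_width: 0.5
```

```bash
python3 g.py -0.31 0 0.008; python3 - <<'E'
from h import *
b=snap("side","pics/s2.png")
cv2.imwrite("pics/s2z.png",cv2.resize(b["pixels"][130:270,120:280,::-1],None,fx=4,fy=4,interpolation=cv2.INTER_CUBIC))
p=env.get_obs()["eef_pos"];print(proj(b,p),(proj(b,p)-[120,130])*4+1.5)
E
```

```text
t 5.075 p [0.434  0.4245 0.0665] in R frame [-0.313   0.0036  0.0215] F [-1.1  0.4  0.6] q7 -1.27
rot needed (tool axes) [-0.001 -0.006 -0.008]
shift tool axes to goal [ 0.0032  0.0135 -0.0036]
[170.67184763 172.88387627] [204.18739054 173.03550509]
```

View pics/s2z.png

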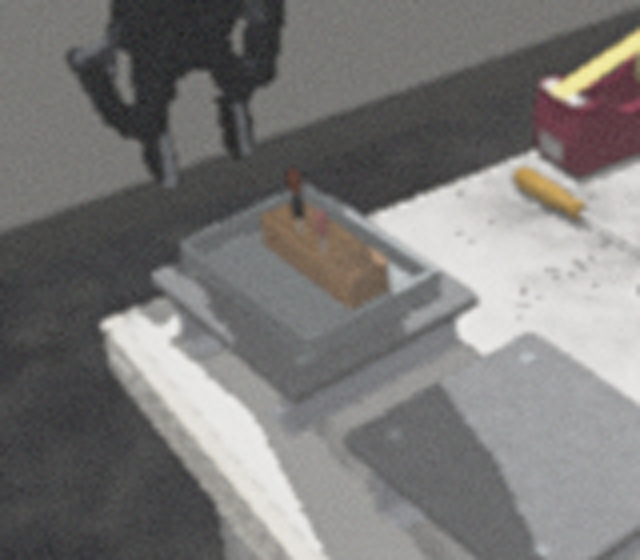

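Request:
drive_tool(targets=[[0,0.011,-0.0035,0,-0.006,-0.006,0],[0,0.005,0,0,0,0,0],[0,0,0,0,0,0,0]])

```text
time_s: 5.5
eef_pos: [0.4313, 0.4255, 0.0515]
ee_rot: [-0.523, 0.474, -0.474, 0.526]
wrist_force: [0.1, 0.8, 0.4]
gripper_width: 0.499
```

```bash
python3 g.py -0.285 0 0.005
```

```text
t 5.5 p [0.4313 0.4255 0.0515] in R frame [-0.3143  0.001   0.0065] F [0.1 0.8 0.4] q7 -1.29
rot needed (tool axes) [-0.003 -0.001 -0.004]
shift tool axes to goal [ 0.0293  0.0014 -0.001 ]
```

Request:
drive_tool(targets=[[0.008,0.001,-0.001,0,0,-0.003,0],[0.01,0,0,0,0,0,0],[0.01,0,0,0,0,0,0],[0.005,0,0,0,0,0,0]])

```text
time_s: 6.0
eef_pos: [0.4343, 0.3902, 0.0513]
ee_rot: [-0.523, 0.473, -0.475, 0.526]
wrist_force: [0.2, -0.3, 0.8]
gripper_width: 0.502
```

Request:
drive_tool(targets=[[0.005,0,0,0,0,0,0],[0.005,0,0,0,0,0,0],[0.005,0,0,0,0,0,0],[0.005,0,0,0,0,0,0],[0.005,0,0,0,0,0,0]])

```text
time_s: 6.62
eef_pos: [0.4368, 0.365, 0.0516]
ee_rot: [-0.522, 0.474, -0.475, 0.527]
wrist_force: [-0.3, 2.1, -1.0]
gripper_width: 0.496
```

```bash
python3 g.py -0.08 0 0.005; python3 - <<'E'
from h import *
b=snap("side","pics/s3.png")
cv2.imwrite("pics/s3z.png",cv2.resize(b["pixels"][130:270,120:280,::-1],None,fx=4,fy=4,interpolation=cv2.INTER_CUBIC))
E
```

```text
t 6.625 p [0.4368 0.365  0.0516] in R frame [-0.2535  0.0004  0.0066] F [-0.3  2.1 -1. ] q7 -1.23
rot needed (tool axes) [-0.005 -0.001 -0.003]
shift tool axes to goal [ 0.1735  0.001  -0.0003]
```

View pics/s3z.png

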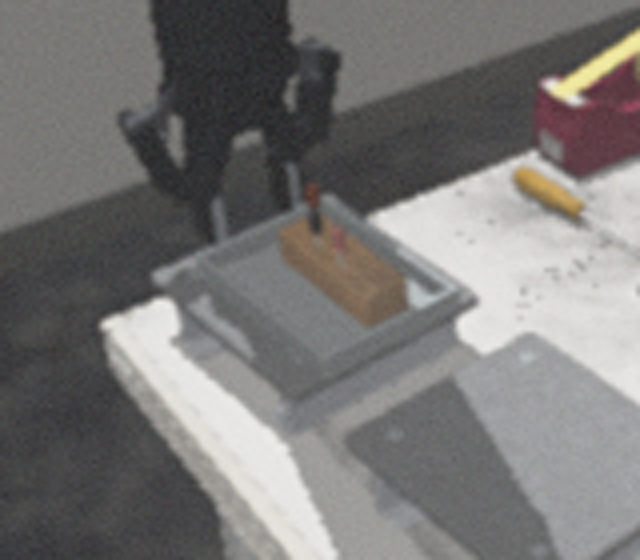

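Request:
drive_tool(targets=[[0.006,0,0,0,0,-0.003,0],[0.007,0,0,0,0,0,0],[0.007,0,0,0,0,0,0],[0.007,0,0,0,0,0,0],[0.007,0,0,0,0,0,0]])

```text
time_s: 7.3
eef_pos: [0.4405, 0.3288, 0.0517]
ee_rot: [-0.523, 0.473, -0.475, 0.526]
wrist_force: [-0.3, 2.1, 0.0]
gripper_width: 0.498
```

Request:
drive_tool(targets=[[0.007,0,0,0,0,0,0],[0.007,0,0,0,0,0,0],[0.007,0,0,0,0,0,0],[0.007,0,0,0,0,0,0],[0.007,0,0,0,0,0,0]])

```text
time_s: 7.92
eef_pos: [0.4443, 0.2913, 0.0517]
ee_rot: [-0.523, 0.473, -0.476, 0.526]
wrist_force: [0.4, 2.9, -1.4]
gripper_width: 0.498
```

```bash
python3 g.py -0.08 0 0.005; python3 - <<'E'
from h import *
b=snap("side","pics/s4.png")
cv2.imwrite("pics/s4z.png",cv2.resize(b["pixels"][140:300,130:310,::-1],None,fx=4,fy=4,interpolation=cv2.INTER_CUBIC))
E
```

```text
t 7.925 p [0.4443 0.2913 0.0517] in R frame [-0.1795  0.0005  0.0067] F [ 0.4  2.9 -1.4] q7 -1.14
rot needed (tool axes) [-0.005 -0.001 -0.   ]
shift tool axes to goal [ 0.0995  0.0017 -0.0004]
```

View pics/s4z.png

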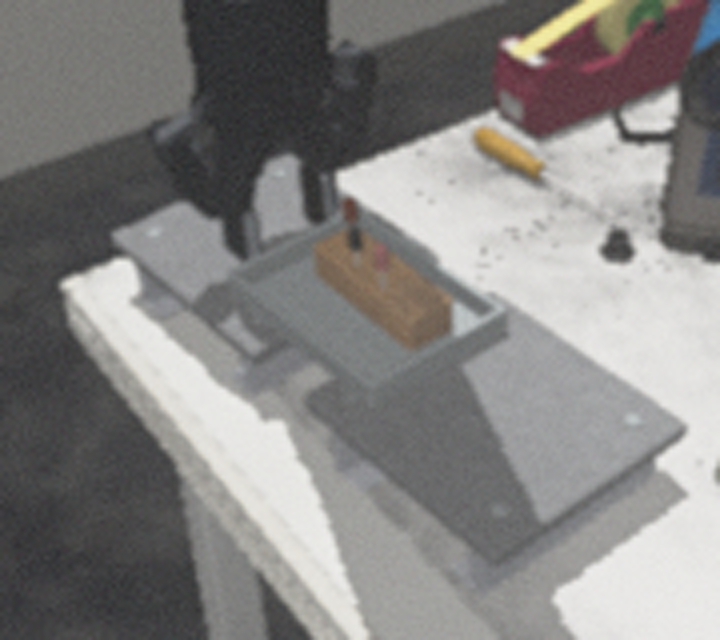

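Request:
drive_tool(targets=[[0.006,0,0,0,0,0,0],[0.007,0,0,0,0,0,0],[0.007,0,0,0,0,0,0],[0.007,0,0,0,0,0,0],[0.007,0,0,0,0,0,0]])

```text
time_s: 8.6
eef_pos: [0.4481, 0.2548, 0.0518]
ee_rot: [-0.523, 0.473, -0.476, 0.526]
wrist_force: [-0.5, 1.9, 0.3]
gripper_width: 0.497
```

Request:
drive_tool(targets=[[0.007,0,0,0,0,0,0],[0.007,0,0,0,0,0,0],[0.007,0,0,0,0,0,0],[0.006,0,0,0,0,0,0],[0.004,0,0,0,0,0,0]])

```text
time_s: 9.22
eef_pos: [0.4514, 0.2213, 0.0518]
ee_rot: [-0.523, 0.473, -0.476, 0.526]
wrist_force: [-0.4, 1.5, 0.1]
gripper_width: 0.499
```

```bash
python3 g.py -0.078 0 0.005; python3 - <<'E'
from h import *
b=snap("side","pics/s5.png")
cv2.imwrite("pics/s5z.png",cv2.resize(b["pixels"][150:300,140:310,::-1],None,fx=4,fy=4,interpolation=cv2.INTER_CUBIC))
E
```

```text
t 9.225 p [0.4514 0.2213 0.0518] in R frame [-0.1091  0.0004  0.0068] F [-0.4  1.5  0.1] q7 -1.03
rot needed (tool axes) [-0.005 -0.002  0.   ]
shift tool axes to goal [ 0.0311  0.0018 -0.0004]
```

View pics/s5z.png

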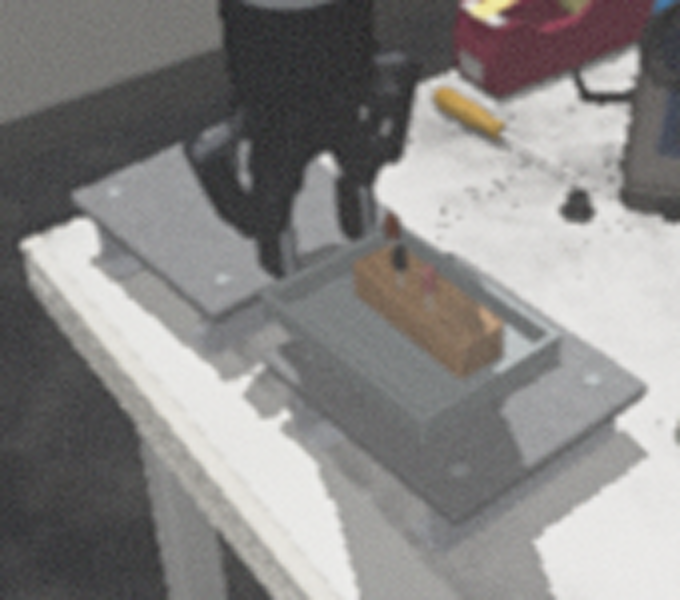

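```bash
cat > tr.py <<'E'
from h import *
def rep(d,C,s,o,z=.063,c0=(.462,.1127)):
    C=[(a/s+o[0]-.35,b/s+o[1]-.35) for a,b in C]
    c,a,l=fit(d,C,z);a0=np.radians(-84.2);e=np.array([np.cos(a0),np.sin(a0)])
    print("R frame x,y",round((c-c0)@e,4),round((c-c0)@np.array([-e[1],e[0]]),4),"ang",np.degrees(a-a0).round(1),np.round(l,3))
E
python3 - <<'E'
from tr import *
import pickle
d=pickle.load(open("f0.pkl","rb"))["side"]
rep(d,[(390,233),(558,340),(422,424),(262,298)],4,(140,150),c0=(.4611,.1114))
rep(d,[(390,233),(558,340),(422,424),(262,298)],4,(140,150))
E
```

```text
R frame x,y -0.0317 -0.0037 ang 1.5 [0.125 0.088 0.126 0.084]
R frame x,y -0.0305 -0.0047 ang 1.5 [0.125 0.088 0.126 0.084]
```

Request:
drive_tool(targets=[[0.006,0,0,0,0,0,0],[0.007,0,0,0,0,0,0],[0.006,0,0,0,0,0,0],[0.005,0,0,0,0,0,0],[0.003,0,0,0,0,0,0]])

```text
time_s: 9.9
eef_pos: [0.4543, 0.1926, 0.0519]
ee_rot: [-0.523, 0.473, -0.476, 0.526]
wrist_force: [-0.1, 1.7, -0.1]
gripper_width: 0.501
```

```bash
python3 g.py -0.078 0 0.005; python3 - <<'E'
from h import *
b=snap("side","pics/s6.png")
cv2.imwrite("pics/s6z.png",cv2.resize(b["pixels"][150:300,140:310,::-1],None,fx=4,fy=4,interpolation=cv2.INTER_CUBIC))
E
```

```text
t 9.9 p [0.4543 0.1926 0.0519] in R frame [-0.0802  0.0004  0.0069] F [-0.1  1.7 -0.1] q7 -0.98
rot needed (tool axes) [-0.006 -0.002  0.   ]
shift tool axes to goal [ 0.0022  0.0019 -0.0004]
```

View pics/s6z.png

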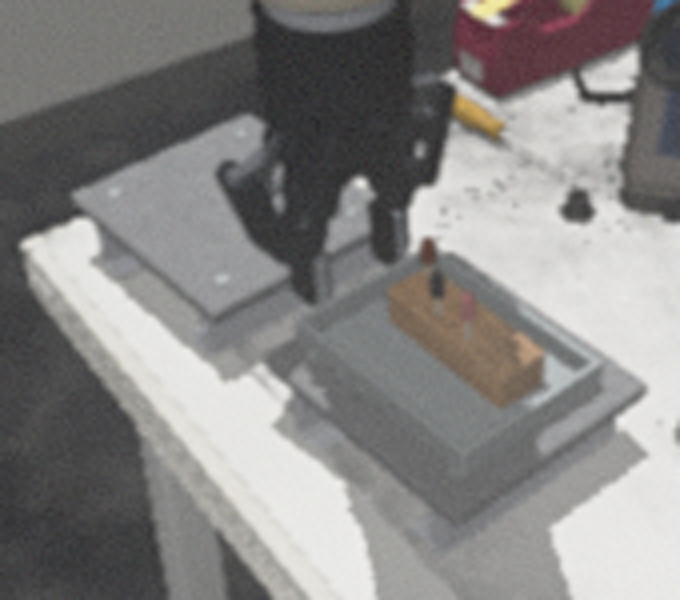

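Request:
drive_tool(targets=[[-0.005,0,0,0,0,0,0],[-0.015,-0.001,0,0,0,0,0],[-0.02,-0.002,0,0,0,0,0],[-0.02,-0.005,0,0,0,0,0],[-0.02,-0.02,0,0,0,0,0]])

```text
time_s: 10.58
eef_pos: [0.4448, 0.2741, 0.0787]
ee_rot: [0.524, -0.474, 0.476, -0.523]
wrist_force: [0.7, -0.6, -0.4]
gripper_width: 0.495
```

Request:
drive_tool(targets=[[-0.01,-0.03,0,0,0,0,0],[0,-0.04,0,0,0,0,0],[0,-0.05,0,0,0,0,0],[0,-0.05,0,0,0,0,0],[0,-0.03,0,0,0,0,0]])

```text
time_s: 11.2
eef_pos: [0.4387, 0.2929, 0.2844]
ee_rot: [0.527, -0.472, 0.472, -0.525]
wrist_force: [0.9, -0.8, -0.1]
gripper_width: 0.496
```

```bash
python3 g.py -0.078 0 0.3; python3 - <<'E'
from h import *
b=snap("side","pics/s7.png")
cv2.imwrite("pics/s7z.png",cv2.resize(b["pixels"][150:300,140:310,::-1],None,fx=4,fy=4,interpolation=cv2.INTER_CUBIC))
b=snap("top","pics/t7.png")
E
```

```text
t 11.2 p [0.4387 0.2929 0.2844] in R frame [-0.1816 -0.0049  0.2394] F [ 0.9 -0.8 -0.1] q7 -0.88
rot needed (tool axes) [0.002 0.007 0.002]
shift tool axes to goal [ 0.1038 -0.0603  0.0041]
```

View pics/s7z.png

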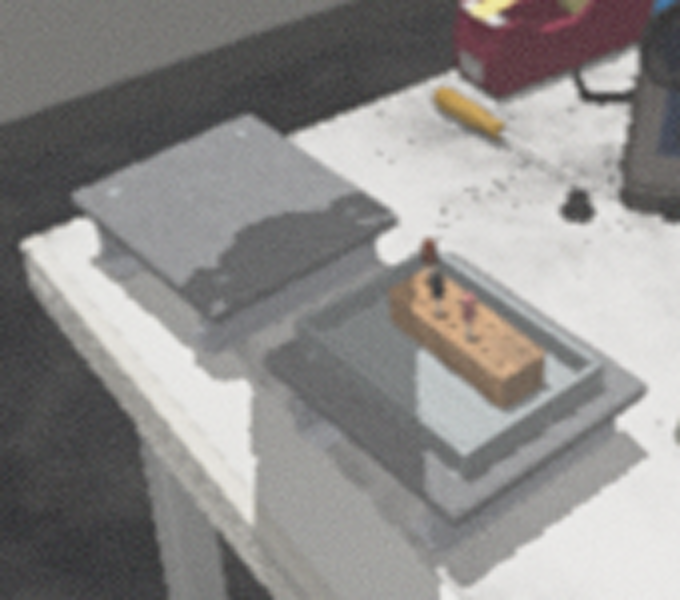

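View pics/t7.png

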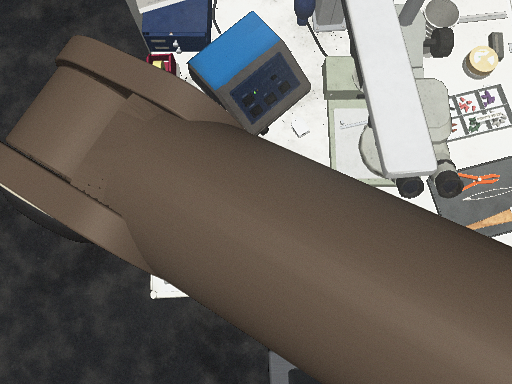

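```bash
python3 - <<'E'
from tr import *
import pickle
d=pickle.load(open("f0.pkl","rb"))["side"]
for c0 in((.4611,.1114),(.462,.1127)):
    rep(d,[(435,252),(604,363),(463,460),(299,322)],4,(140,150),c0=c0)
# block top corners z=.071
rep(d,[(435,265),(545,353),(507,385),(391,290)],4,(140,150),z=.071,c0=(.4611,.1114))
E
```

```text
R frame x,y -0.0028 -0.0004 ang 0.0 [0.123 0.094 0.128 0.088]
R frame x,y -0.0016 -0.0015 ang 0.0 [0.123 0.094 0.128 0.088]
R frame x,y -0.0025 0.0124 ang -3.3 [0.088 0.029 0.092 0.03 ]
```

Request:
drive_tool(targets=[[0,-0.02,0,0,0,0,0],[0,0,0,0,0,0,0],[0,0,0,0,0,0,0]])

```text
time_s: 11.68
eef_pos: [0.4379, 0.2947, 0.3036]
ee_rot: [0.528, -0.472, 0.472, -0.526]
wrist_force: [0.2, 0.4, -0.3]
gripper_width: 0.501
```

```bash
python3 -c "
from h import *
print(env.get_obs()['time_s'],env.sign_off())"
```

```text
the job is handed in; nothing more can be done
11.675 None
```

I pushed the tray with both half-open fingers against its left end wall. It slid across the gap onto the right riser at about 60 mm/s, with a push of 2–3 N. I then backed the arm off and raised it clear, and handed the job in at 11.7 s of the 42 s allowed.

The last side-camera check, after the arm had withdrawn, showed:
- **Tray position:** its centre was about 2–3 mm short of the riser's middle lengthwise and within 2 mm sideways. The fingers' final position gives the same lengthwise result.
- **Tray angle:** about 0° from the riser's direction.
- **Block:** it was standing upright, about 13 mm from the tray's middle.
- **Robot:** it was clear of everything, with wrist force near zero.

The top camera was blocked by the arm from before the push until the end, so this final check rests on the side view alone. In the side views during the crossing I saw no lifting or dipping, but I did not measure the tray's tilt or height.

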